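# Clear the parked film roll and tilt up the readout screen

### The arm

A 6-joint arm with a two-finger parallel gripper is mounted at the origin on the work surface. World frame = base frame: x ahead of the robot, y to its left, z up, the work surface at z = 0. Lengths are in mm, angles in rad, forces in N, time in s.
With the tool pointing down it reaches from about 275 to 750 mm from the base axis. Payload 10.2 kg.
Tool frame: the origin (TCP) lies on the centre line of the jaws, within the pads' length; the fingertips stand 11 mm ahead of it and the grasp point (between the pads) lies 8 mm behind it (ctrl.nose_length is the distance from the TCP to the fingertips, in mm); z points along the fingers, y is the line along which they close (so a half turn about z gives the same grasp; the last joint's range is limited). The gripper opens to 85 mm and grips with 20 to 120 N. Pads are 22 mm wide; open, the fingers measure 114 mm over their backs; the gripper's body (76 mm by 85 mm) begins 54 mm behind the grasp point. The pads swing forward as they close: fully open they stand 13 mm farther back than shut.
Start: joints at [1.116, 0.313, 1.498, -0, 1.331, -0.223], TCP at [120.621, 510.962, 242.294] pointing down, gripper open.
Joint ranges: [-2.94, 2.94], [-0.97, 2.17], [0.19, 2.56], [-1.23, 4.37], [0.02, 3.11], [-2.88, 2.88]. Speed limits (rad/s): [2.39, 2.39, 3.01, 3.14, 3.14, 3.14].

### API

Orientations are given as a rotation vector (axis times angle).
In Python, from workcell import ctrl, viewer gives the robot as it stands. The module is installed in compiled form; this text tells all that it offers.
- The arm moves only by the shell command python3 -m creep 'ROWS' [OPENING] [FORCE]. ROWS is a JSON object of lists of equal length, an entry for each row: "delta_pos": the shift along the world's x, y, z in cm, a list of three; "yaw": the turn about the world's z in rad. A call has 1 to 20 rows; each row is the pose to reach, as a shift and turn from the pose commanded when the call began; what a row does not reach only later rows make up. A row lasts 1/8 s, in which the tool goes at most 62.5 mm and 10.7 degrees, less where a joint would pass 70% of its speed; a pose out of reach is approached as far as the arm can. A call with a gripper value outside its range is refused whole. OPENING is the opening, from 0 (shut) to 1 (fully open), set as the call begins (- or left out, the last holds). The fingers move at their own pace and stop on an object; FORCE is the grip in N (left out, the last holds). Time passes only in rows, so rows that repeat a pose let the fingers close. It gives the time, the measured TCP pose, the force, the opening and the grip force at its end, in the units of the state.
- ctrl.sense(): the state, without advancing time (a new reading comes with each control period).
- viewer.grab_frame(name): name is "scene" or "top" or "wrist"; returns a dict with "frame" (384x512x3 uint8, red, green, blue), "camera_matrix" (3x3 intrinsics, pixels), "k1" (the pictures are not rectified: a ray, as slopes to the right and down, at radius r is drawn at 1 + k1 r^2 times it, then the intrinsics apply), "position" and "attitude" of the camera in the world. Camera axes: x right, y down, z forward; pixel columns grow to the right and rows downward; lengths in mm; the calibration is good to about 2 mm. A picture is of the moment at which its call begins. There is no depth.
- ctrl.hand_in(): hands the job in; it is judged then, once.
Trained networks look in a picture, given as the dict that the camera call returned (one of the last four; its "shot" number tells which), for a name from the list of things; names that differ only in an ending like _2 or _b are one class to them, and where a whole thing is asked for, a point or a joint stands for the part that bears it (a point fixed in the world has none). Each returns a list of dicts, best first, with "score" (0 to 1); they miss things now and then, are a little off and sometimes report something else, mostly with a low value. They report only what shows in the picture. A call takes as long as a camera call.
- viewer.boxes_of(label, picture): "at" ([x, y, z] in mm, in world coordinates, good to about 4 mm: the middle of the surface that is visible of it).
- viewer.cut_out(label, picture): "mask" (384x512 bool, what is visible of it).
- viewer.place_of(label, picture): "at" ([x, y, z] in mm, in world coordinates, good to about 4 mm: a listed point, or the origin of a listed thing).
The state is a dict: "time_s": time; "q": joint angles; "joint_vel": joint speeds; "joint_torque": joint torques, N m; "position": TCP position; "ee_rot": TCP orientation; "contact_force": force on the tool from outside, world axes, zero at the start; "torque": the same for the moment, N m; "finger_gap": finger opening in mm; "gripper_force": force on a finger pad.
Only numpy, scipy, OpenCV 4.12 (cv2) and the standard library are available. Lean on these libraries where they do the work, as an engineer would, in place of code of your own. Each camera call takes 0.05 s, during which the arm holds its last target. There are 200 camera calls.

### The job

Someone has parked the small green film roll on the closed lid of the grey bench readout: pull the drawer of the low blue-fronted cabinet at least 10 cm open, then stand the roll upright in that drawer (set it down, do not drop it) and leave the drawer open. Once the lid is clear, raise it (it has a yellow bar handle) until it stands about 50 degrees up from its closed position, and leave it there. Leave the bottle, the jar and the dial gauge standing where they are.

Things in the scene. Friction and masses are not known exactly. Their poses are not given: they have to be found in the camera images.
- readout: Grey fixed base of a clamshell bench readout, 200 mm deep (x), 240 mm wide (y), 79.5 mm high with its lid closed. Origin: on its midline at table level, 150 mm behind its front face, 50 mm ahead of its rear face. Lid handle on its front (-x side); lid hinge at its far rim: axis along its y at x = +50, z = 65.5 mm. Stands left or right of the cabinet, yawed.
- lid (a joint): Angle in rad of the dark-blue lid (200 x 240 mm, 14 mm thick, 0.4 kg, screen on its underside). 0 = closed and level, grows as the front edge rises; 50 degrees = 0.873; stops at 1.9. The hinge is stiff: it needs about 5 N at the handle and stays where it is left.
- lid_handle (a point): Centre of the yellow round bar handle in front of the lid's front edge: bar diameter 11 mm, 100 mm long along the readout's y, 35 mm in front of the edge (30 mm free gap behind the bar), with a stalk 42 mm either side of its centre. 72.5 mm above the table when closed; 235 mm from the hinge axis along the lid, 7 mm above it. The point turns with the lid.
- cabinet: Low fixed grey cabinet with one blue-fronted drawer, 200 mm deep (x) by 190 mm wide (y) by 110 mm high. Origin: centre of the underside, on the table. The drawer slides out towards its -x side. It may stand left or right of the readout.
- cabinet_drawer0 (a joint): How far the drawer is out, in m: 0 = shut, stop at 0.134. Starts shut or a little ajar. Slides with about 1 N.
- cabinet_drawer0_handle (a point): Centre of the drawer's steel round bar handle: diameter 11 mm, 95 mm long along the cabinet's y, 35 mm in front of the drawer front (30 mm free gap), 72 mm above the table. Moves with the drawer.
- drawer_floor (a point): Centre of the drawer's inner floor (22 mm above the table), moves with the drawer. Inside, the drawer is 155 mm long (x) by 148 mm wide (y); the side walls rise 66 mm, the front panel 75 mm above the floor. With the drawer out by d, only the front part is open to the sky, from x = -77 mm to x = d - 83 mm in this frame (-77 to +37 mm at d = 0.12); the rest is under the cabinet's top.
- sample_roll: Small roll of green printed film with white dots, 44 mm diameter, 60 mm tall, about 0.16 kg, standing upright on the closed lid. Origin: centre of its underside; z along its axis.
- bottle: Bystander: white wash bottle with blue cap and nozzle, 42 mm diameter, 160 mm tall, standing on the table between the readout and the cabinet. Origin: centre of its underside.
- jar: Bystander: white jar with orange cap, 48 mm diameter, 55 mm tall, on the table in front of the gap. Origin: centre of its underside.
- dial_gauge: Bystander: black and steel dial thickness gauge, 50 x 60 mm foot, 76 mm tall, standing on the cabinet's top towards the back. Origin: centre of its underside.

How it is judged (in metres and radians):
On the way, in this order (a step that is already met when the one before it is completed fails the run):
1. the drawer is at least 95 mm open (value of joint cabinet_drawer0 above 0.095 m), for 0.2 s.
2. the roll stands upright on the drawer's floor, released, with the drawer still open (value of joint cabinet_drawer0 above 0.095 m and x of sample_roll in the frame of drawer_floor between -0.07 and 0.07 m and y of sample_roll in the frame of drawer_floor between -0.065 and 0.065 m and z of sample_roll in the frame of drawer_floor between -0.01 and 0.008 m and angle between sample_roll's own z axis and vertical below 0.2 rad and contact force between sample_roll and the fingers below 0.1 N and linear speed of sample_roll below 0.03 m/s), for 0.2 s.
3. the lid stands between 44 and 56 degrees (value of joint lid between 0.768 and 0.977 rad and velocity of joint lid between -0.03 and 0.03 rad/s), for 0.2 s.
At the end, for the whole second after the job is handed in: The lid rests 50 degrees up from closed, give or take 6 degrees; the drawer is at least 95 mm out; the roll stands upright (within 0.2 rad) on the drawer's floor, at rest and released; the bystanders stand where they were (all of step 2 and all of step 3); the robot touches nothing.
It fails at once if the bottle is shifted more than 25 mm or tipped more than 0.35 rad (distance of bottle from where it was at the start of the episode above 0.025 m or angle between bottle's own z axis and vertical above 0.35 rad).
It fails at once if the jar is shifted more than 25 mm or tipped more than 0.35 rad (distance of jar from where it was at the start of the episode above 0.025 m or angle between jar's own z axis and vertical above 0.35 rad).
It fails at once if the dial gauge is shifted more than 25 mm or tipped more than 0.35 rad (distance of dial_gauge from where it was at the start of the episode above 0.025 m or angle between dial_gauge's own z axis and vertical above 0.35 rad).
It fails at once if the roll is let go more than 20 mm above the drawer's floor (x of sample_roll in the frame of drawer_floor between -0.09 and 0.09 m and y of sample_roll in the frame of drawer_floor between -0.09 and 0.09 m and z of sample_roll in the frame of drawer_floor above 0.02 m and contact force between sample_roll and the fingers below 0.05 N).
It also fails if it takes over 72 s, if anything falls off the work surface, if the arm or the gripper's body presses on something with over 40 N, if the wrist force passes 120 N, or if a joint passes its speed limit or range.

## Working session

There is one attempt and no reset: what is moved stays moved. The work goes in short steps, Python scripts to look and compute and a shell command to move; the robot and the scene stay as the last step left them, time stands still between calls to the robot, and variables do not carry over. Pictures are saved under pics/ and viewed, at most 10 in all, crops included, and the job is handed in when it is done.

```bash
mkdir -p pics
cat > h.py <<'E'
import numpy as np,cv2
from workcell import ctrl,viewer
def look(cams=("scene","top"),names=(),save=None):
    for c in cams:
        p=viewer.grab_frame(c)
        if save: cv2.imwrite(f"pics/{save}_{c}.png",p["frame"][:,:,::-1])
        for n in names:
            for r in viewer.place_of(n,p)[:2]: print(c,n,np.round(r["at"],1),round(r["score"],2))
E
python3 - <<'E'
from h import *
look(names=["readout","lid_handle","cabinet","cabinet_drawer0_handle","drawer_floor","sample_roll","bottle","jar","dial_gauge"],save="a")
s=ctrl.sense();print({k:np.round(v,3) for k,v in s.items()})
a=cv2.imread("pics/a_scene.png");b=cv2.imread("pics/a_top.png")
cv2.imwrite("pics/a.png",cv2.resize(np.hstack([a,b]),(800,300),interpolation=cv2.INTER_AREA))
E
```

```text
scene readout [691.3 229.9  -1.1] 0.74
scene lid_handle [514.6 208.1  71.3] 0.91
scene cabinet [ 655.4 -246.5    2.8] 0.81
scene cabinet_drawer0_handle [ 508.6 -234.1   71.6] 0.68
scene sample_roll [586.9 170.5  82.2] 0.55
scene bottle [638.9  12.6  -1. ] 0.85
scene jar [446.5   3.2  -0.9] 0.91
scene jar [693.9 232.2  -1.9] 0.7
scene dial_gauge [ 691.2 -282.1  108.2] 0.83
top readout [694.2 230.5   2.1] 0.77
top readout [446.7   3.2  -1.8] 0.27
top lid_handle [510.8 210.1  73.1] 0.82
top cabinet [ 6.495e+02 -2.460e+02  1.000e-01] 0.64
top cabinet_drawer0_handle [ 505.3 -237.    74.5] 0.85
top sample_roll [510.9 212.1  75.3] 0.74
top sample_roll [585.3 172.4  80.4] 0.71
top bottle [6.338e+02 1.020e+01 3.000e-01] 0.88
top jar [444.1   1.9  -2. ] 0.86
top dial_gauge [ 693.9 -284.   111. ] 0.75
{'time_s': np.float64(1.0), 'q': array([ 1.116,  0.313,  1.498,  0.   ,  1.331, -0.223]), 'joint_vel': array([ 0.001, -0.   ,  0.   , -0.001,  0.001,  0.001]), 'joint_torque': array([  0.   , -41.216, -25.99 ,  -0.   ,   0.   ,  -0.   ]), 'position': array([120.637, 510.979, 242.327]), 'ee_rot': array([0.363, 3.12 , 0.   ]), 'contact_force': array([-0.105,  0.584,  0.315]), 'torque': array([-0.01 , -0.038, -0.069]), 'gripper_force': np.float64(0.0), 'finger_gap': np.float64(85.75)}
```

View pics/a.png

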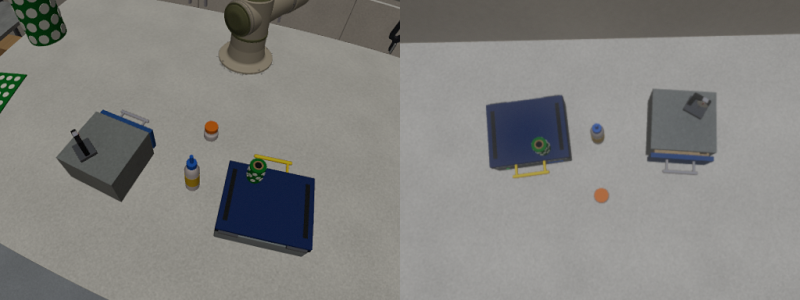

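Run:
```python
from h import *
# bar orientations from masks in top
p=viewer.grab_frame("top")
K=p["camera_matrix"];print(np.round(p["position"]),np.round(p["attitude"],3),p["k1"])
for n in ["lid","cabinet_drawer0","readout","cabinet","lid_handle"]:
    try:
        r=viewer.cut_out(n,p)
        m=r[0]["mask"].astype(np.uint8);c=max(cv2.findContours(m,0,2)[0],key=cv2.contourArea)
        print(n,round(r[0]["score"],2),m.sum(),cv2.minAreaRect(c))
    except Exception as e: print(n,e)
```

```text
[415. -12. 916.] [-2.096  2.139 -0.2  ] 0.006237972090677621
lid 0.75 7957 ((162.0384979248047, 175.80770874023438), (97.8634033203125, 103.56900024414062), 82.87498474121094)
cabinet_drawer0 list index out of range
readout 0.67 8738 ((163.3076171875, 175.52511596679688), (98.6427001953125, 106.44615936279297), 82.56858825683594)
cabinet 0.64 7586 ((359.87677001953125, 168.64222717285156), (90.00924682617188, 107.44681549072266), 2.2457423210144043)
lid_handle 0.7 7931 ((162.39617919921875, 175.91061401367188), (98.44513702392578, 102.40044403076172), 83.23382568359375)
```

The scene view shows the cabinet on the robot's right with its drawer slightly ajar and a steel bar. The readout is on the left, with the roll near the front right of the lid, and the bottle and jar stand in the gap. In the top half of the montage, the yellow bar is at about (531,175), the steel bar at (680,172), the roll at (541,146), the bottle at (597,131) and the jar at (601,195). Next I'll refine the bar yaws.

```bash
cat >> h.py <<'E'
from scipy.spatial.transform import Rotation as Ro
def world(p,uv,z):
    K=np.array(p["camera_matrix"]);k=np.array([p["k1"],0,0,0.])
    n=cv2.undistortPoints(np.array(uv,float).reshape(-1,1,2),K,k).reshape(-1,2)
    A=np.array(p["attitude"]);R=A if A.shape==(3,3) else Ro.from_rotvec(A).as_matrix()
    d=np.c_[n,np.ones(len(n))]@R.T;o=np.array(p["position"])
    return o+d*((z-o[2])/d[:,2])[:,None]
def fit(p,m,z):
    m=m.astype(np.uint8);m=(cv2.connectedComponentsWithStats(m)[1:3])
    i=1+np.argmax(m[1][1:,4]);v,u=np.nonzero(m[0]==i)
    w=world(p,np.c_[u,v],z)[:,:2].astype(np.float32);return cv2.minAreaRect(w),len(u)
E
python3 - <<'E'
from h import *
for c in ("top","scene"):
    p=viewer.grab_frame(c);h=cv2.cvtColor(p["frame"],cv2.COLOR_RGB2HSV);H,S,V=h[...,0],h[...,1],h[...,2]
    print(c,"yellow",fit(p,(H>18)&(H<35)&(S>150)&(V>80),72.5))
    b=(H>100)&(H<125)&(S>120);u=np.arange(512)[None,:]
    side=(u>300) if c=="top" else (u<210)
    side=side&((np.arange(384)[:,None]>185) if c=="top" else True)
    print(c,"bluefront",fit(p,b&side,97))
    print(c,"lid",fit(p,b&~side,79.5))
E
```

```text
top yellow (((526.6024780273438, 212.25833129882812), (36.31742858886719, 103.13683319091797), 6.837508201599121), 150)
top bluefront (((549.914306640625, -236.3065185546875), (175.13070678710938, 11.148781776428223), 85.15157318115234), 338)
top lid (((633.880126953125, 218.64279174804688), (131.8734893798828, 142.8812713623047), 8.785405158996582), 1703)
scene yellow (((510.883056640625, 209.70730590820312), (103.69144439697266, 39.2556266784668), 80.31837463378906), 245)
scene bluefront (((556.8026733398438, -215.62155151367188), (222.32662963867188, 44.001853942871094), 74.10399627685547), 421)
scene lid (((647.77685546875, 225.06515502929688), (199.99609375, 236.6375274658203), 6.679858207702637), 9564)
```

```bash
python3 -m creep '{"delta_pos":[[28,-36,0],[28,-36,0],[28,-36,0],[28,-36,0],[28,-36,0],[28,-36,0],[28,-36,0],[38.7,-74.6,0],[38.7,-74.6,0],[38.7,-74.6,0],[38.7,-74.6,0],[38.7,-74.6,0],[38.7,-74.6,0],[38.7,-74.6,0],[38.7,-74.6,0],[38.7,-74.6,-8],[38.7,-74.6,-8],[38.7,-74.6,-8],[38.7,-74.6,-8]],"yaw":[-0.18,-0.36,-0.54,-0.72,-0.9,-1.08,-1.26,-1.42,-1.42,-1.42,-1.42,-1.42,-1.42,-1.42,-1.42,-1.42,-1.42,-1.42,-1.42]}' 0.36 40
python3 - <<'E'
from h import *
look(("wrist","top"),["cabinet_drawer0_handle","cabinet"],save="b")
E
```

```text
time_s: 3.78
position: [508.1, -234.9, 163.7]
ee_rot: [2.307, 2.129, 0.001]
contact_force: [-0.4, -0.6, 0.0]
finger_gap: 30.6
gripper_force: 0.0
wrist cabinet_drawer0_handle [ 507.7 -236.3   69.4] 0.69
wrist cabinet [ 652.9 -244.5   -3. ] 0.94
top cabinet_drawer0_handle [ 505.7 -230.    73.5] 0.87
top cabinet [ 6.482e+02 -2.481e+02  1.000e-01] 0.65
top cabinet [692.7 234.8   3.5] 0.24
```

View pics/b_wrist.png

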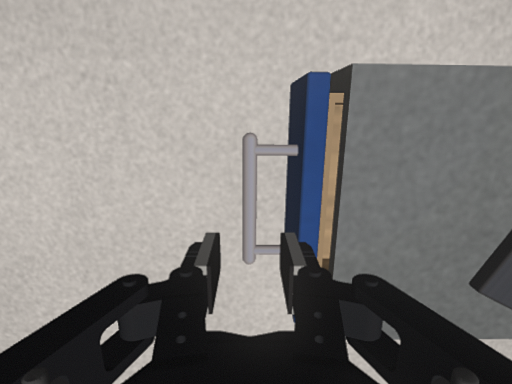

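The wrist view has the steel bar at column 250, midway between the fingers (210 and 293), and parallel to them. I'll descend and close.

```bash
python3 -m creep '{"delta_pos":[[0,0,-4],[0,0,-7],[0,0,-9],[0,0,-10],[0,0,-10],[0,0,-10]],"yaw":[0,0,0,0,0,0]}' && python3 -m creep '{"delta_pos":[[0,0,0],[0,0,0],[0,0,0],[0,0,0],[0,0,0]],"yaw":[0,0,0,0,0]}' 0 40
```

```text
time_s: 4.82
position: [510.3, -235.4, 65.9]
ee_rot: [2.303, 2.125, 0.005]
contact_force: [1.4, 7.4, 19.8]
finger_gap: 31.1
gripper_force: 8.5
time_s: 5.45
position: [508.4, -235.4, 63.7]
ee_rot: [2.308, 2.128, 0.001]
contact_force: [-0.5, 2.1, 10.3]
finger_gap: 9.8
gripper_force: 39.0
```

```bash
python3 -m creep '{"delta_pos":[[-1,0.1,0],[-2.5,0.2,0],[-4,0.3,0],[-5.5,0.45,0],[-7,0.55,0],[-8.5,0.7,0],[-10,0.8,0],[-11,0.9,0],[-11.5,0.92,0],[-11.5,0.92,0],[-11.5,0.92,0]],"yaw":[0,0,0,0,0,0,0,0,0,0,0]}'
python3 - <<'E'
from h import *
look(("top","scene"),["cabinet_drawer0_handle","drawer_floor"],save="c")
E
```

```text
time_s: 6.82
position: [393.1, -225.2, 63.6]
ee_rot: [2.31, 2.129, 0.002]
contact_force: [0.4, 9.6, 17.9]
finger_gap: 9.6
gripper_force: 40.4
top cabinet_drawer0_handle [634.3  10.5   4.3] 0.36
top drawer_floor [ 525.9 -235.8   19.9] 0.93
scene cabinet_drawer0_handle [ 395.  -227.    77.9] 0.81
scene drawer_floor [ 526.1 -235.    21.5] 0.72
scene drawer_floor [ 692.  -283.6  112.1] 0.24
```

```bash
python3 -m creep '{"delta_pos":[[0,0,0],[0,0,0],[0,0,0],[0,0,3],[0,0,7],[0,0,11],[0,0,11]],"yaw":[0,0,0,0,0,0,0]}' 0.36 && python3 -m creep '{"delta_pos":[[0,0,5],[0,0,7.6],[19.3,39.7,7.6],[19.3,39.7,7.6],[19.3,39.7,7.6],[19.3,39.7,7.6],[19.3,39.7,7.6],[19.3,39.7,7.6],[19.3,39.7,7.6],[19.3,39.7,7.6],[19.3,39.7,7.6],[19.3,39.7,7.6],[19.3,39.7,7.6],[19.3,39.7,7.6]],"yaw":[0,-0.15,-0.3,-0.45,-0.6,-0.75,-0.9,-1.05,-1.2,-1.35,-1.5,-1.57,-1.57,-1.57]}' 1
python3 - <<'E'
from h import *
look(("wrist",),["sample_roll"],save="d")
look(("top","scene"),["sample_roll","drawer_floor","cabinet_drawer0_handle"],save="d")
E
```

```text
time_s: 8.0
position: [393.4, -226.7, 174.5]
ee_rot: [2.306, 2.126, 0.0]
contact_force: [0.6, -0.1, 0.3]
finger_gap: 31.1
gripper_force: 0.0
time_s: 9.75
position: [585.5, 171.0, 247.5]
ee_rot: [3.139, -0.124, -0.002]
contact_force: [-0.1, 0.3, 0.8]
finger_gap: 85.3
gripper_force: 0.0
wrist sample_roll [585.7 171.1  83. ] 0.8
top sample_roll [586.3 170.9  80.5] 0.55
top sample_roll [ 400.3 -222.6   74. ] 0.22
top drawer_floor [ 535.  -236.4   20.8] 0.58
top cabinet_drawer0_handle [ 400.5 -226.    73.6] 0.9
scene sample_roll [587.4 172.8  79.8] 0.59
scene drawer_floor [ 536.8 -235.8   22.4] 0.88
```

View pics/d_wrist.png

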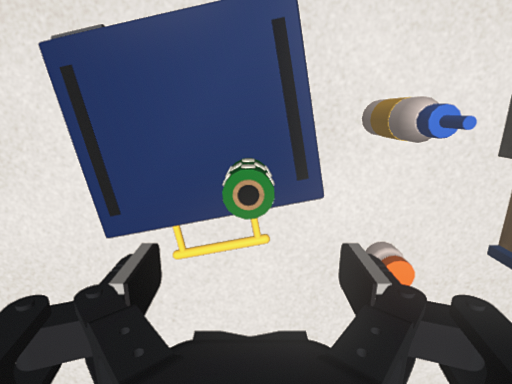

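View pics/d_top.png

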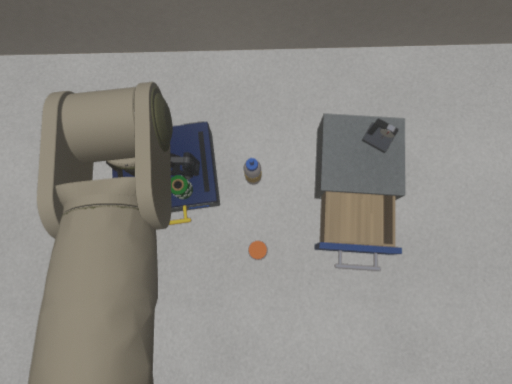

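The wrist view shows the roll at column 248, centred between the fingers. The top view shows the drawer open, but it may have slipped back in a little, so I'll measure that.

Run:
```python
from h import *
p=viewer.grab_frame("top");f=p["frame"]
hs=cv2.cvtColor(f,cv2.COLOR_RGB2HSV)
b=(hs[...,0]>100)&(hs[...,0]<125)&(hs[...,1]>120);b[:235]=0;b[:,:300]=0
print(fit(p,b,97))
w=(hs[...,0]>8)&(hs[...,0]<22)&(hs[...,1]>70);w[:, :300]=0
v,u=np.nonzero(w);print(v.min(),v.max(),u.min(),u.max())
c=360;print([(r,f[r,c].tolist()) for r in range(184,202,2)])
for r in (190,192,194,196): print(r,world(p,[[c,r]],110).round(1)[0])
```

```text
(((442.9543151855469, -234.28875732421875), (101.9144287109375, 8.639934539794922), 84.5014419555664), 146)
193 243 327 393
[(184, [104, 107, 107]), (186, [105, 108, 109]), (188, [106, 109, 109]), (190, [104, 107, 107]), (192, [89, 90, 88]), (194, [127, 113, 93]), (196, [138, 121, 98]), (198, [139, 123, 101]), (200, [139, 123, 100])]
190 [ 572.1 -233.7  110. ]
192 [ 567.5 -233.3  110. ]
194 [ 562.9 -233.   110. ]
196 [ 558.3 -232.7  110. ]
```

Drawer travel works out to about 113 mm, which is enough. Now I'll pick the roll.

```bash
python3 -m creep '{"delta_pos":[[0,0,-5],[0,0,-9],[0,0,-12],[0,0,-13.4],[0,0,-13.4],[0,0,-13.4]],"yaw":[0,0,0,0,0,0]}' && python3 -m creep '{"delta_pos":[[0,0,0],[0,0,0],[0,0,0],[0,0,0],[0,0,0],[0,0,0],[0,0,0]],"yaw":[0,0,0,0,0,0,0]}' 0 40 && python3 -m creep '{"delta_pos":[[0,0,2],[0,0,6],[0,0,11],[0,0,15],[0,0,15]],"yaw":[0,0,0,0,0]}'
python3 - <<'E'
from h import *
look(("scene","wrist"),["sample_roll"],save="e")
E
```

```text
time_s: 11.05
position: [586.3, 171.3, 115.7]
ee_rot: [-3.139, 0.126, -0.004]
contact_force: [0.9, 0.4, -0.0]
finger_gap: 85.8
gripper_force: 0.0
time_s: 11.92
position: [585.8, 171.3, 115.0]
ee_rot: [-3.139, 0.126, -0.001]
contact_force: [-2.0, -0.1, 6.5]
finger_gap: 43.1
gripper_force: 40.3
time_s: 12.55
position: [586.4, 171.2, 266.9]
ee_rot: [-3.138, 0.126, -0.008]
contact_force: [0.2, 0.4, -2.1]
finger_gap: 43.0
gripper_force: 41.1
scene sample_roll [585.9 169.  233.3] 0.66
wrist sample_roll [585.1 168.9 228.9] 0.77
```

View pics/e_wrist.png

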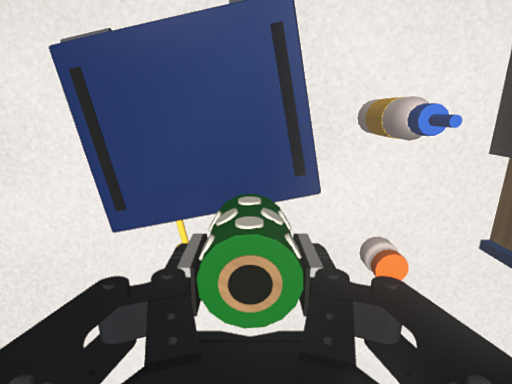

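The roll is held upright between the pads. I'll carry it high over the gap.

```bash
python3 -m creep '{"delta_pos":[[-1,-3,0],[-2,-8,0],[-3,-14,0],[-4,-20,0],[-5,-26,0],[-6,-32,0],[-7.3,-37,0],[-7.3,-40,0],[-7.3,-40.5,0],[-7.3,-40.5,0],[-7.3,-40.5,-5],[-7.3,-40.5,-10],[-7.3,-40.5,-12],[-7.3,-40.5,-12]],"yaw":[0,0,0,0,0,0,0,0,0,0,0,0,0,0]}'
python3 - <<'E'
from h import *
look(("scene","top","wrist"),["sample_roll","drawer_floor","cabinet_drawer0_handle"],save="f")
E
```

```text
time_s: 14.5
position: [512.3, -232.2, 143.0]
ee_rot: [-3.137, 0.124, 0.004]
contact_force: [1.4, 0.0, -1.7]
finger_gap: 43.3
gripper_force: 41.3
scene sample_roll [ 513.1 -234.6  106.9] 0.88
scene drawer_floor [ 535.7 -236.9   23.5] 0.66
scene cabinet_drawer0_handle [ 397.7 -222.9   74.3] 0.76
top drawer_floor [ 534.5 -234.5   22.6] 0.59
wrist sample_roll [ 518.3 -236.7  109.3] 0.74
wrist sample_roll [ 402.1 -225.4   72.2] 0.26
wrist drawer_floor [ 531.8 -236.8   21.5] 0.57
```

View pics/f_wrist.png

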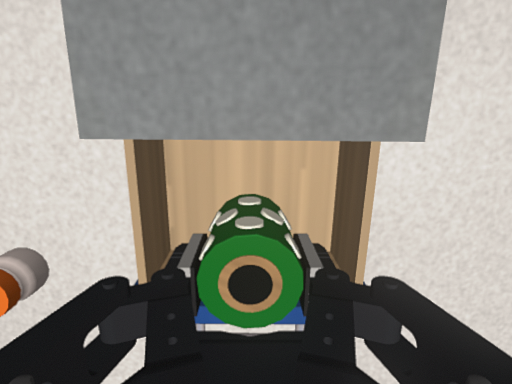

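The view shows the roll at (250,285), centred between the drawer walls, with the cabinet edge well clear. I'll lower it.

```bash
python3 -m creep '{"delta_pos":[[0,-0.1,-2],[0,-0.2,-4.5],[0,-0.2,-6.5],[0,-0.2,-7.5],[0,-0.2,-8],[0,-0.2,-8.2],[0,-0.2,-8.2],[0,-0.2,-8.2]],"yaw":[0,0,0,0,0,0,0,0]}'
```

```text
time_s: 16.1
position: [512.8, -235.9, 62.7]
ee_rot: [3.139, -0.126, 0.001]
contact_force: [0.4, 0.0, -2.2]
finger_gap: 43.0
gripper_force: 41.3
```

```bash
python3 -m creep '{"delta_pos":[[0,0,-0.1],[0,0,-0.2],[0,0,-0.3],[0,0,-0.35],[0,0,-0.4],[0,0,-0.4]],"yaw":[0,0,0,0,0,0]}'
```

```text
time_s: 16.85
position: [512.6, -235.8, 58.3]
ee_rot: [3.139, -0.126, -0.0]
contact_force: [-1.3, 0.2, -0.9]
finger_gap: 43.1
gripper_force: 41.3
```

```bash
python3 -m creep '{"delta_pos":[[0,0,-0.05],[0,0,-0.1],[0,0,-0.15],[0,0,-0.15]],"yaw":[0,0,0,0]}'
```

```text
time_s: 17.35
position: [513.0, -235.9, 57.5]
ee_rot: [3.139, -0.126, 0.002]
contact_force: [-1.4, 1.7, 5.0]
finger_gap: 43.0
gripper_force: 41.8
```

The floor contact registers at 5 N, so I'll release and rise.

```bash
python3 -m creep '{"delta_pos":[[0,0,0],[0,0,0],[0,0,0],[0,0,0],[0,0,0],[0,0,2],[0,0,6],[0,0,12],[0,0,16],[0,0,19],[0,0,19]],"yaw":[0,0,0,0,0,0,0,0,0,0,0]}' 0.75
python3 - <<'E'
from h import *
look(("wrist","scene","top"),["sample_roll","drawer_floor","lid_handle"],save="g")
E
```

```text
time_s: 18.73
position: [513.2, -236.2, 248.9]
ee_rot: [3.137, -0.126, 0.006]
contact_force: [-0.2, -0.4, -0.5]
finger_gap: 64.2
gripper_force: 0.0
wrist sample_roll [ 513.9 -237.9   26.3] 0.69
wrist drawer_floor [ 530.8 -237.5   20.4] 0.72
wrist lid_handle [ 512.8 -239.2   25.3] 0.49
scene sample_roll [ 513.9 -237.1   23.2] 0.77
scene sample_roll [515.7 208.3  72.4] 0.16
scene drawer_floor [ 535.7 -235.6   20.7] 0.7
scene lid_handle [514.3 208.4  71.8] 0.61
top sample_roll [ 511.4 -233.5   19.3] 0.74
top drawer_floor [ 533.6 -236.8   21.4] 0.65
top lid_handle [510.  212.8  74.8] 0.96
```

View pics/g_wrist.png

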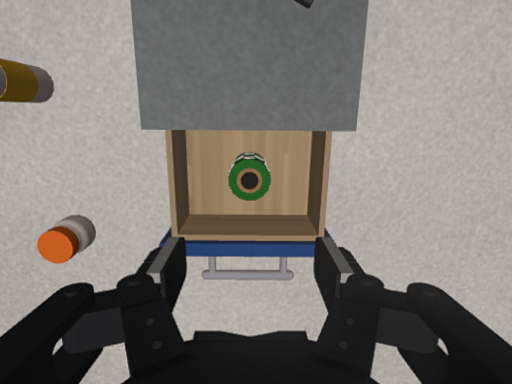

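The roll stands upright in the drawer at (249,180). Next is the lid handle.

```bash
python3 -m creep '{"delta_pos":[[0,3,0],[0,8,0],[0,13,0],[0,18,0],[0,23,0],[0,28,0],[0,33,0],[0,38,0],[0,42,0],[0,44.6,0],[0,44.6,0],[0,44.6,0],[0,44.6,-5],[0,44.6,-9],[0,44.6,-9],[0,44.6,-9]],"yaw":[0.17,0.34,0.51,0.68,0.85,1.02,1.19,1.36,1.53,1.7,1.768,1.768,1.768,1.768,1.768,1.768]}' 0.36
python3 - <<'E'
from h import *
look(("wrist","scene"),["lid_handle","readout"],save="i")
p=viewer.grab_frame("wrist");h=cv2.cvtColor(p["frame"],cv2.COLOR_RGB2HSV);H,S,V=h[...,0],h[...,1],h[...,2]
m=(H>18)&(H<35)&(S>150)&(V>80);print(fit(p,m,72.5))
E
```

```text
time_s: 21.32
position: [513.5, 210.1, 158.6]
ee_rot: [2.088, 2.345, 0.003]
contact_force: [0.6, -0.0, 0.3]
finger_gap: 30.9
gripper_force: 0.0
wrist lid_handle [509.8 208.7  72.2] 0.73
wrist readout [695. 232.  -0.] 0.69
scene lid_handle [513.1 206.2  72. ] 0.76
scene readout [695.1 229.1  -4.5] 0.85
(((527.2763061523438, 209.5884246826172), (40.38746643066406, 110.16490936279297), 6.270712852478027), 2417)
```

View pics/i_wrist.png

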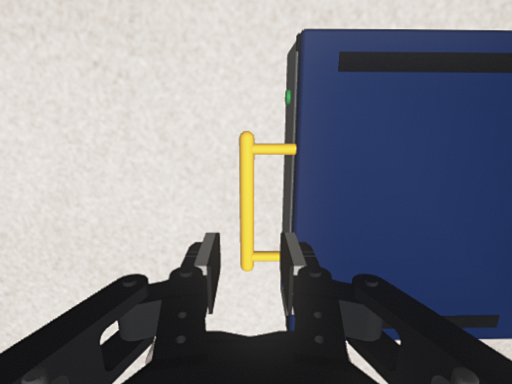

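The bar is at column 247 and the finger mid-line at 251, so I'll shift about 2.5 mm in -x, narrow the opening and descend.

```bash
python3 -m creep '{"delta_pos":[[-0.25,0,0],[-0.25,0,-3],[-0.25,0,-5.5],[-0.25,0,-7.5],[-0.25,0,-8.6],[-0.25,0,-9],[-0.25,0,-9],[-0.25,0,-9]],"yaw":[0,0,0,0,0,0,0,0]}' 0.29
```

```text
time_s: 22.68
position: [510.5, 210.2, 67.5]
ee_rot: [2.087, 2.347, 0.001]
contact_force: [-0.2, 0.8, -0.8]
finger_gap: 24.6
gripper_force: 0.0
```

```bash
python3 -m creep '{"delta_pos":[[0,0,0],[0,0,0],[0,0,0],[0,0,0],[0,0,0]],"yaw":[0,0,0,0,0]}' 0 40 && python3 -m creep '{"delta_pos":[[0.05,0.01,1],[0.15,0.02,2.05],[0.3,0.04,3.05],[0.48,0.06,4.07],[0.7,0.09,5.07],[0.97,0.11,6.06],[1.3,0.15,7.05],[1.65,0.19,8.0],[1.65,0.19,8.0]],"yaw":[0,0,0,0,0,0,0,0,0]}'
```

```text
time_s: 23.3
position: [511.2, 210.3, 67.5]
ee_rot: [2.087, 2.346, 0.004]
contact_force: [4.6, 1.8, 1.2]
finger_gap: 9.2
gripper_force: 39.0
time_s: 24.42
position: [526.9, 212.1, 147.0]
ee_rot: [2.088, 2.347, 0.001]
contact_force: [4.5, 0.7, -0.0]
finger_gap: 9.5
gripper_force: 39.7
```

```bash
python3 -m creep '{"delta_pos":[[0.4,0.05,0.95],[0.83,0.1,1.87],[1.32,0.15,2.78],[1.83,0.21,3.66],[2.38,0.28,4.52],[2.97,0.35,5.35],[3.6,0.42,6.15],[4.26,0.5,6.94],[4.96,0.58,7.69],[5.68,0.67,8.41],[6.45,0.76,9.1],[7.22,0.85,9.75],[7.22,0.85,9.75],[7.22,0.85,9.75],[7.22,0.85,9.75]],"yaw":[0,0,0,0,0,0,0,0,0,0,0,0,0,0,0]}'
python3 - <<'E'
from h import *
look(("scene","top"),["lid_handle","sample_roll","drawer_floor"],save="j")
E
```

```text
time_s: 26.3
position: [598.5, 220.5, 247.5]
ee_rot: [2.087, 2.347, 0.002]
contact_force: [-9.1, -1.1, 10.4]
finger_gap: 9.5
gripper_force: 40.0
scene lid_handle [599.5 216.9 247.9] 0.72
scene sample_roll [ 514.3 -236.3   22.6] 0.68
scene drawer_floor [ 532.3 -236.2   21.3] 0.74
scene drawer_floor [ 651.9 -246.3    7.8] 0.7
top lid_handle [599.7 219.9 248.2] 0.59
top sample_roll [ 513.6 -232.7   23.9] 0.76
top drawer_floor [ 533.2 -232.8   22.6] 0.61
```

View pics/j_scene.png

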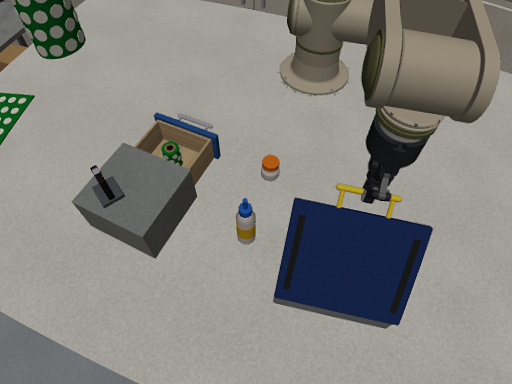

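The scene shows the lid raised with the gripper on the bar at (370,190). The roll is in the drawer and the bystanders are in place. The handle height of 248 mm puts the lid at about 49.5°. I'll release and rise.

```bash
python3 -m creep '{"delta_pos":[[0,0,0],[0,0,0],[0,0,0],[0,0,0],[0,0,0.5],[0,0,1.5],[0,0,3],[0,0,5],[0,0,7],[-5,0,8],[-10,0,8],[-10,0,8],[-10,0,8]],"yaw":[0,0,0,0,0,0,0,0,0,0,0,0,0]}' 0.27
python3 - <<'E'
from h import *
look(("scene","top","wrist"),["lid_handle","sample_roll","drawer_floor","cabinet_drawer0_handle","bottle","jar","dial_gauge"],save="k")
E
```

```text
time_s: 28.32
position: [499.4, 220.6, 325.4]
ee_rot: [2.087, 2.347, 0.002]
contact_force: [1.1, -1.2, -1.3]
finger_gap: 22.9
gripper_force: 0.0
scene lid_handle [600.2 220.8 247.6] 0.78
scene lid_handle [ 515.5 -240.1   23. ] 0.68
scene sample_roll [ 513.4 -237.8   22.3] 0.72
scene sample_roll [695.1 230.4   1. ] 0.22
scene drawer_floor [ 533.6 -234.1   21.2] 0.85
scene cabinet_drawer0_handle [ 398.7 -227.5   70.6] 0.68
scene bottle [6.383e+02 1.290e+01 1.000e-01] 0.74
scene jar [444.6   4.3  -1.3] 0.55
scene jar [695.  231.   -2.4] 0.38
scene dial_gauge [ 693.7 -279.5  111.8] 0.7
top lid_handle [597.7 220.1 251.2] 0.62
top sample_roll [ 512.8 -234.4   18.2] 0.68
top drawer_floor [ 533.5 -234.8   22.5] 0.59
top cabinet_drawer0_handle [ 514.4 -233.8   20.4] 0.75
top cabinet_drawer0_handle [ 397.6 -225.5   73. ] 0.68
top bottle [634.2   8.    2.5] 0.96
top dial_gauge [ 693.2 -280.7  112. ] 0.85
wrist lid_handle [601.1 220.7 247.3] 0.65
```

View pics/k_scene.png

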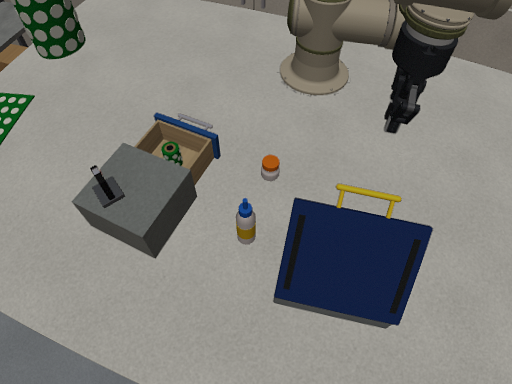

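The gripper is clear of the bar at (368,192) and the lid stays at about 50° (handle height 248 mm). The roll stands in the open drawer, and the bottle, jar and gauge haven't moved.

```bash
python3 -c "
from workcell import ctrl
print(ctrl.hand_in())"
```

```text
the job is handed in; nothing more can be done
None
```

I handed the job in with the drawer about 113 mm open, the roll standing upright in it, the lid left at about 50°, and the bottle, jar and dial gauge where they were; the hand-in did not report a verdict.

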